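# Clamp the sleeve on a slip pump's outlet

### The job

Take the hose clamp off its wooden rack by its thumb key, slide its band over the barbs of the slip pump's outlet stub and gently on until it sits against the steel shoulder, without ramming it. Then, with the band hanging on the stub and its key still pointing up, turn the key clockwise, taking new holds as needed, until the clamp is snug on the rubber sleeve: stop once the screw clearly stiffens and never overtighten it, because that cuts the sleeve. Let go, and leave the mould, jar and wooden rib where they are.

Things in the scene. Friction and masses are not known exactly. Their poses are not given: they have to be found in the camera images.
- clamp: Loose steel hose clamp, 0.2 kg. Band on edge: 18 mm wide, bore 41, outside 47 (55 to its bottom plate). Origin: bore centre; x: bore axis; z: up. Screw housing with upright key at y=-31 mm (16x16x24, z -10 to +14), hinge lug at y=+30 (16x14x16, z -10 to +6); rests by both on the rack, level. Hangs upright on the stub. With the key on the stub's -y side, turning presses it to the shoulder.
- key_grip (a point): Grip point of the clamp's black thumb key, on the screw's upright axis, 52 mm above the bore's axis. The key is a flat upright paddle 8 mm thick (this point's x) x 26 mm wide (y) x 28 mm tall (32 to 60 mm above the bore's axis): grip it across its x from above. The point turns with the key; at the start its x is parallel to the clamp's x.
- key (a joint): Turn of the key in the clamp, rad: 0 at the start (a stop), grows clockwise from above, to 2.8. Friction up to 0.25 N m, self-locking; lifts the tongue 3.5 mm/rad. With the band hanging, the tongue meets the sleeve at 1.1 to 2.0 rad (unmeasured); then pressure climbs by about 150 N and torque by about 0.4 N m per rad. Snug is 30 to 80 N, that is 0.2 to 0.5 rad past first touch; aim between.
- shoe: Tongue of the clamp: a steel plate 13 x 13 mm inside the bottom of the band, flush with the bore at the start, driven up by the key (10 mm at most). Its origin is at the bore's centre when the key is at 0 and moves along the clamp's z.
- stub: Fixed slip pump with outlet stub. Origin: on the table below the shoulder face; x points into the pump, the stub points to -x; axis level, 90 mm high. Shoulder: steel flange 54 mm across, face at x=0. Neck: 34 mm across, x 0 to -22, in a rubber sleeve bulging below to 17.7-20.1 mm under the axis. Two conical barbs 37 mm across, edges at x=-22, -32. Pump behind: 117 mm high, 110 wide, to x=235.
- seat (a point): On the stub's axis, 9 mm before the shoulder's face; axes as the stub's. A band that sits against the shoulder has its centre here along the stub and, let go and hanging on the neck, about 3.5 mm lower. Slide it on with its centre about 1 mm below the axis, so that it clears the barbs above and the sleeve's bulge below.
- mouth (a point): Centre of the stub's open end (28 mm across, tapering out to the first barb), 45 mm before the shoulder's face; axes as the stub's.
- rack: Wooden rack, fixed: base 70 x 120 x 14 mm and two uprights whose tops, 50 mm above the table, carry the clamp. Origin under its centre. The clamp lifts straight up out of it.
- mould: Bystander: plaster mould 100 x 100 x 52 mm, 0.9 kg. Origin under its centre.
- jar: Bystander: lidded jar, 56 mm in diameter, 85 mm tall. Origin under its centre.
- rib: Bystander: flat wooden rib 30 x 110 x 8 mm. Origin under its centre.
Things that resemble listed ones, but are neither listed nor needed, are in the scene too. Of the things like the clamp, leave any that is purple; of the rest the smaller one is meant.

How it is judged:
On the way, in this order (a step that is already met when the one before it is completed fails the run):
1. the band is on the stub's neck against the shoulder (within 3 mm), key upwards, not yet tightened (x of clamp in the frame of seat above -0.003 m and distance between clamp and seat below 0.007 m and angle between the x axis of clamp and the x axis of stub, either way round below 0.2 rad and angle between clamp's own z axis and vertical below 0.3 rad and contact force between shoe and stub below 3 N), for 0.2 s.
2. the tongue presses on the sleeve with more than 30 N (contact force between shoe and stub above 30 N), for 0.2 s.
At the end, for the whole second after the job is handed in: The clamp sits on the neck within 3 mm of the shoulder, square to the stub within 0.2 rad, key up within 0.3 rad, its tongue pressing on the sleeve with 30 to 80 N, let go and at rest (x of clamp in the frame of seat above -0.003 m and distance between clamp and seat below 0.007 m and angle between the x axis of clamp and the x axis of stub, either way round below 0.2 rad and angle between clamp's own z axis and vertical below 0.3 rad and contact force between shoe and stub above 30 N and linear speed of clamp below 0.02 m/s and contact force between the fingers and clamp below 0.5 N); the robot touches nothing.
It fails at once if the clamp is overtightened: the tongue presses on the sleeve with more than 80 N (contact force between shoe and stub above 80 N).
It fails at once if the untightened band is rammed against the stub with more than 35 N (value of joint key below 0.1 rad and contact force between clamp and stub above 35 N).
It fails at once if a bystander is moved by more than 30 mm (distance of any of mould, jar, rib from where it was at the start of the episode above 0.03 m).
It also fails if it takes over 72 s, if anything falls off the work surface, if the arm or the gripper's body presses on something with over 40 N, if the wrist force passes 120 N, or if a joint passes its speed limit or range.

### The arm

A 7-joint arm with a two-finger parallel gripper is mounted at the origin on the work surface. World frame = base frame: x ahead of the robot, y to its left, z up, the work surface at z = 0. Lengths are in m, angles in rad, forces in N, time in s.
With the tool pointing down it reaches from about 0.4 to 0.85 m from the base axis. Payload 10.4 kg.
Tool frame: the origin (TCP) lies on the centre line of the jaws, within the pads' length; the fingertips stand 11 mm ahead of it and the grasp point (between the pads) lies 8 mm behind it (tip_reach is the distance from the TCP to the fingertips, in m); z points along the fingers, y is the line along which they close (so a half turn about z gives the same grasp; the last joint's range is limited). The gripper opens to 85 mm and grips with 20 to 120 N. Pads are 22 mm wide; open, the fingers measure 114 mm over their backs; the gripper's body (76 mm by 85 mm) begins 54 mm behind the grasp point. The pads swing forward as they close: fully open they stand 13 mm farther back than shut.
Start: joints at [-1.279, 0.332, -0.065, 1.46, 0.022, 1.35, -0.088], TCP at [0.194, 0.594, 0.242] pointing down, gripper open.
Joint ranges: [-2.6, 2.6], [-0.5, 2.12], [-1.47, 1.34], [0.16, 2.42], [-1.27, 4.41], [0.06, 2.06], [-2.6, 2.6]. Speed limits (rad/s): [2.22, 2.22, 2.79, 2.79, 3.14, 3.14, 3.14].

### API

Orientations are given as a unit quaternion [x, y, z, w].
In Python, from workcell import get_obs, camera, hand_in, tip_reach gives the robot as it stands. The module is installed in compiled form; this text tells all that it offers.
- The arm moves only by the tool move_arm, never from a script. Its argument "plan" is a list of rows, each an object with "delta_pos": the shift along the tool's x, y, z in shares of 60 cm (1.0 is 60 cm), a list of three; "turn": the turn, a rotation vector about the tool's x, y, z in parts of the range, where 1.0 means pi/2 rad, a list of three; "fingers": the closure, from 0 (fully open) to 1 (shut). A call has 1 to 12 rows; each row is the pose to reach, as a shift and turn from the pose commanded when the call began, along the tool's axes at that moment; what a row does not reach only later rows make up. A row lasts 1/8 s, in which the tool goes at most 62.5 mm and 10.7 degrees, less where a joint would pass 70% of its speed; a pose out of reach is approached as far as the arm can. Shift and turn numbers lie between -1 and 1, and a call with a number outside is refused. A call with a gripper value outside its range is refused whole. The fingers move at their own pace and stop on an object; "force" is the grip in N (left out, the last holds). Time passes only in rows, so rows that repeat a pose let the fingers close. It gives the time, the measured TCP pose, the force, the opening and the grip force at its end, in the units of the state.
- get_obs(): the state, without advancing time (a new reading comes with each control period).
- camera(name): name is "side" or "top"; returns a dict with "color" (480x640x3 uint8, red, green, blue), "range_z" (480x640 float32, m along the optical axis (not along the pixel's ray), 0 where there is no reading), "fx", "fy", "cx", "cy" (pixels), "k1" (the pictures are not rectified: a ray, as slopes to the right and down, at radius r is drawn at 1 + k1 r^2 times it, then the intrinsics apply), "R" (3x3) and "t" (3): a world point X has camera coordinates R X + t. Camera axes: x right, y down, z forward; pixel columns grow to the right and rows downward; lengths in m; the calibration is good to about 2 mm. A picture is of the moment at which its call begins.
- hand_in(): hands the job in; it is judged then, once.
The state is a dict: "clock": time; "joint_pos": joint angles; "joint_velocities": joint speeds; "tau": joint torques, N m; "position": TCP position; "ee_rot": TCP orientation; "ft_force": force on the tool from outside, world axes, zero at the start; "torque": the same for the moment, N m; "grip_width": opening from 0.0 (shut) to 1.0 (fully open); "grasp_force": force on a finger pad.
Only numpy, scipy, OpenCV 4.12 (cv2) and the standard library are available. Lean on these libraries where they do the work, as an engineer would, in place of code of your own. Each camera call takes 0.05 s, during which the arm holds its last target. There are 200 camera calls.

## Working session

There is one attempt and no reset: what is moved stays moved. The work goes in short steps, Python scripts to look and compute and a tool call to move; the robot and the scene stay as the last step left them, time stands still between calls to the robot, and variables do not carry over. Pictures are saved under pics/ and viewed, at most 10 in all, crops included, and the job is handed in when it is done.

Besides the shell and the picture viewer there is one more tool, called after "Request:" as a command line: name --argument value ..., lists and objects as JSON in quotes. move_arm: Moves the arm, as the interface text tells. Its arguments: {"type":"object","properties":{"plan":{"type":"array","items":{"type":"object","properties":{"delta_pos":{"type":"array","items":{"type":"number"}},"turn":{"type":"array","items":{"type":"number"}},"fingers":{"type":"number"}}}},"force":{"type":"number"}},"required":["plan"]}

```bash
mkdir -p pics
cat > h.py <<'E'
import numpy as np, cv2
from workcell import get_obs, camera, hand_in, tip_reach
from scipy.spatial.transform import Rotation as Rn
def cloud(c):
    # world point of each pixel from range
    h,w=c["range_z"].shape
    v,u=np.mgrid[0:h,0:w].astype(float)
    K=np.array([[c["fx"],0,c["cx"]],[0,c["fy"],c["cy"]],[0,0,1.]])
    s=cv2.undistortPoints(np.stack([u,v],-1).reshape(-1,1,2),K,np.array([c["k1"],0,0,0.])).reshape(h,w,2)
    P=np.dstack([s,np.ones((h,w))])*c["range_z"][...,None]
    return (P-np.array(c["t"]))@np.array(c["R"])
def save(n,im): cv2.imwrite(f"pics/{n}.png",im[...,::-1])
E
python3 - <<'E'
from h import *
o=get_obs(); print({k:np.round(v,3) for k,v in o.items()}, tip_reach if not callable(tip_reach) else tip_reach())
for n in("top","side"):
    c=camera(n); save(n+"0",c["color"]); np.savez(n+"0.npz",**c)
    R=np.array(c["R"]);print(n,np.round(-R.T@c["t"],3),np.round(R,2).tolist(),c["fx"],c["k1"])
E
```

```text
{'clock': np.float64(0.0), 'joint_pos': array([-1.279,  0.333, -0.065,  1.461,  0.022,  1.35 , -0.088]), 'joint_velocities': array([ 0.   ,  0.   ,  0.003, -0.   , -0.002,  0.001, -0.002]), 'tau': array([ 0.0000e+00, -6.2545e+01,  5.0000e-02, -3.9160e+01,  1.6000e-02,
        1.0000e-02,  0.0000e+00]), 'position': array([0.193, 0.594, 0.242]), 'ee_rot': array([ 0.157,  0.988, -0.001, -0.   ]), 'ft_force': array([ 0.663, -0.779, -0.034]), 'torque': array([-0.002, -0.001,  0.078]), 'grasp_force': np.float64(0.0), 'grip_width': np.float64(1.002)} 0.011
top [ 0.481 -0.066  0.795] [[-0.03, -1.0, -0.0], [-0.99, 0.03, -0.16], [0.16, -0.0, -0.99]] 449.25766128771767 -0.11402603819538606
side [0.359 0.609 0.729] [[-0.94, -0.33, 0.01], [-0.23, 0.61, -0.76], [0.25, -0.72, -0.65]] 533.6245383999742 -0.10921889531212213
```

View pics/top0.png

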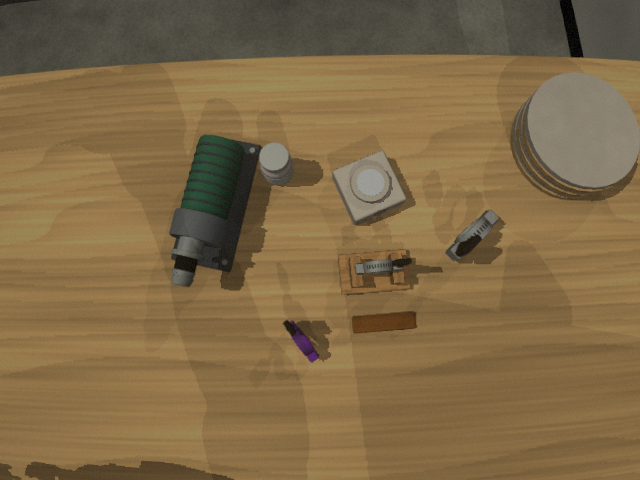

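View pics/side0.png

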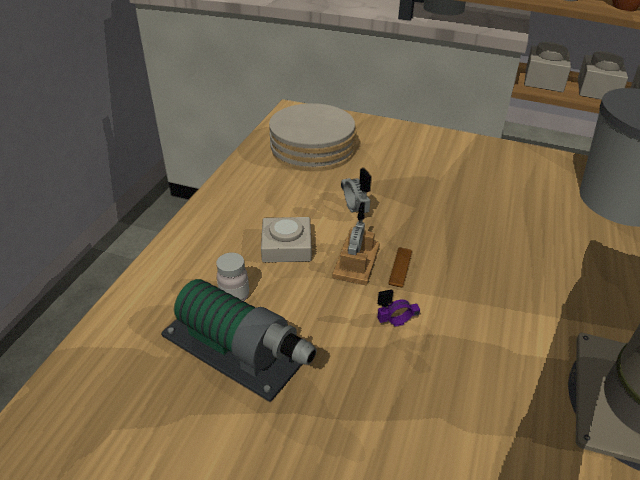

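The top view shows the target clamp on its rack at about (378,267), with its black key at (402,263). The stub is at about (185,262) and points down the image, towards the robot. The purple clamp (302,342) and the larger clamp (472,237) are decoys. Next I measure the key and the stub.

Run:
```python
from h import *
for n in("top","side"):
    c=dict(np.load(n+"0.npz")); P=cloud(c); c["P"]=P; col=c["color"].astype(int)
    if n=="top": kb=(330,235,445,300); sb=(150,190,260,300)
    else: kb=(335,195,385,290); sb=(230,300,330,380)
    def sub(b): return P[b[1]:b[3],b[0]:b[2]].reshape(-1,3), col[b[1]:b[3],b[0]:b[2]].reshape(-1,3)
    p,q=sub(kb)
    m=(q.max(1)<60)&(p[:,2]>.085)&(p[:,2]<.135)
    k=p[m]; print(n,"key",m.sum(),np.round(np.median(k,0),4),np.round(k.min(0),4),np.round(k.max(0),4))
    if m.sum()>5:
        w,v=np.linalg.eigh(np.cov(k[:,:2].T)); print(" dir",np.round(v[:,1],3),np.round(np.sqrt(w),4))
    g=(np.ptp(q,axis=1)<25)&(q.max(1)>=60)&(p[:,2]>.055)&(p[:,2]<.10)
    k2=p[g]; print(n,"band",g.sum(),np.round(np.median(k2,0),4),np.round(k2.min(0),4),np.round(k2.max(0),4))
    if g.sum()>5:
        w,v=np.linalg.eigh(np.cov(k2[:,:2].T)); print(" dir",np.round(v[:,1],3),np.round(np.sqrt(w),4))
    wood=(q[:,0]-q[:,2]>40)
    for lo,hi in((.008,.02),(.044,.056)):
        r=p[wood&(p[:,2]>lo)&(p[:,2]<hi)]
        rc=cv2.minAreaRect((r[:,:2]*1000).astype(np.float32)); print(" rack",lo,len(r),np.round(rc[0],1),np.round(rc[1],1),round(rc[2],1))
    p,q=sub(sb); a=p[(p[:,2]>.03)&(p[:,2]<.13)]
    np.save(n+"_stub.npy",np.hstack([p,q]))
# stub in top: ridge line
p=np.load("top_stub.npy"); X=p[:,:3]; 
for lo in np.arange(.38,.62,.01):
    s=X[(X[:,0]>lo)&(X[:,0]<lo+.01)&(X[:,2]>.075)]
    if len(s): print(round(lo,3),len(s),np.round([s[:,1].min(),s[:,1].max(),s[:,2].max()],4))
```

```text
top key 124 [ 0.5489 -0.1943  0.1189] [ 0.5438 -0.2088  0.0942] [ 0.554  -0.1825  0.1219]
 dir [-0.043  0.999] [0.0026 0.0077]
top band 415 [ 0.5467 -0.1571  0.078 ] [ 0.538  -0.2031  0.0585] [ 0.5576 -0.1275  0.0968]
 dir [0. 1.] [0.0051 0.0185]
 rack 0.008 1569 [ 544.8 -164.9] [ 70.6 121. ] 3.2
 rack 0.044 466 [ 544.8 -165. ] [50.2 88.2] 3.4
side key 103 [ 0.5493 -0.1872  0.1083] [ 0.544  -0.2079  0.0897] [ 0.5556 -0.1797  0.1211]
 dir [0.045 0.999] [0.0026 0.0079]
side band 349 [ 0.5507 -0.1545  0.0702] [ 0.5395 -0.3113  0.055 ] [ 0.5946 -0.1259  0.0847]
 dir [-0.162  0.987] [0.006  0.0611]
 rack 0.008 687 [ 545.6 -161.6] [ 71.4 122.6] 4.0
 rack 0.044 267 [ 545.9 -163.7] [49.8 91.6] 3.1
0.48 46 [-0.0663 -0.0663  0.7952]
0.52 80 [0.1326 0.1611 0.1093]
0.53 143 [0.1291 0.1653 0.1103]
0.54 153 [0.1289 0.164  0.1094]
0.55 141 [0.1264 0.1623 0.1096]
0.56 188 [0.1137 0.1565 0.118 ]
0.57 184 [0.1145 0.166  0.1184]
0.58 182 [0.0908 0.1553 0.1122]
0.59 291 [0.087  0.1534 0.113 ]
0.6 346 [0.0854 0.1741 0.114 ]
0.61 347 [0.0816 0.1739 0.1147]
```

Run:
```python
from h import *
from scipy.optimize import least_squares
D={}
for n in("top","side"):
    c=dict(np.load(n+"0.npz")); P=cloud(c); D[n]=(P.reshape(-1,3),c["color"].reshape(-1,3).astype(int))
a=cv2.resize(cv2.imread("pics/top0.png")[190:300,150:260],None,fx=4,fy=4,interpolation=cv2.INTER_CUBIC)
b=cv2.resize(cv2.imread("pics/side0.png")[285:395,230:340],None,fx=3.6,fy=4,interpolation=cv2.INTER_CUBIC)
cv2.imwrite("pics/stubzoom.png",np.hstack([a[:,:400],b[:,:396]]))
# pieces by coarse axis coordinate
d=np.array([np.cos(-.2),np.sin(-.2)])
def sel(n,z0=.075):
    X,q=D[n]; m=(X[:,0]>.45)&(X[:,0]<.85)&(X[:,1]>.04)&(X[:,1]<.22)&(X[:,2]>z0)&(X[:,2]<.16)
    return X[m],q[m]
for n in D:
    X,q=sel(n); 
    g=(q[:,1]>q[:,0]+12)&(q[:,2]<q[:,1]); G=X[g]
    # cylinder fit of green body: axis y=y0+tan*x, height .09
    def f(p): 
        r=np.hypot((G[:,1]-p[0]-(G[:,0]-.7)*np.tan(p[1]))*np.cos(p[1]),G[:,2]-.09); return r-p[2]
    s=least_squares(f,[.1,-.2,.03],loss="soft_l1",f_scale=.002); print(n,"green",len(G),np.round(s.x,4),np.round(np.std(s.fun),4))
    y,t=s.x[:2]
    # front pieces profile
    ax=(X[:,0]-.7)*np.cos(t)+(X[:,1]-y)*np.sin(t); la=-(X[:,0]-.7)*np.sin(t)+(X[:,1]-y)*np.cos(t); r=np.hypot(la,X[:,2]-.09)
    for lo in np.arange(-.2,-.06,.005):
        m=(ax>=lo)&(ax<lo+.005)
        if m.sum()>5: print(round(lo,3),m.sum(),"r",np.round(np.median(r[m])*1e3,1),"zmax",np.round(np.percentile(X[m,2],98)*1e3,1),"la",np.round([la[m].min()*1e3,la[m].max()*1e3],1),q[m].mean(0).astype(int))
```

```text
top green 2401 [ 0.1066 -0.2292  0.0195] 0.0064
-0.185 7 r 12.5 zmax 106.2 la [-9.8  9.9] [80 75 63]
-0.18 63 r 14.3 zmax 105.8 la [-11.5  19. ] [85 83 75]
-0.175 72 r 16.4 zmax 108.6 la [-13.5  19. ] [84 83 75]
-0.17 75 r 17.1 zmax 109.7 la [-14.9  19.8] [85 83 74]
-0.165 75 r 17.5 zmax 108.6 la [-14.7  20.4] [88 86 78]
-0.16 71 r 17.2 zmax 108.5 la [-14.   20.4] [57 54 47]
-0.155 69 r 16.9 zmax 108.9 la [-13.   18.6] [26 21 14]
-0.15 68 r 16.7 zmax 109.0 la [-13.7  17.1] [26 21 14]
-0.145 69 r 16.6 zmax 109.2 la [-13.2  18.2] [24 20 13]
-0.14 97 r 18.8 zmax 116.8 la [-22.5  29.2] [41 38 32]
-0.135 110 r 26.1 zmax 117.8 la [-23.1  26. ] [85 84 77]
-0.13 81 r 22.4 zmax 117.7 la [-22.4  25.6] [87 86 79]
-0.125 81 r 19.2 zmax 110.6 la [-16.7  21.4] [85 85 78]
-0.12 80 r 19.3 zmax 111.8 la [-16.5  20.6] [87 87 80]
-0.115 78 r 19.5 zmax 111.3 la [-16.5  21.2] [90 89 82]
-0.11 136 r 21.6 zmax 111.1 la [-39.3  41.5] [68 67 61]
-0.105 172 r 26.8 zmax 113.2 la [-42.8  45.6] [65 65 62]
-0.1 174 r 27.0 zmax 113.5 la [-42.5  44.6] [67 67 64]
-0.095 170 r 26.7 zmax 113.2 la [-42.4  45.7] [67 67 
[... 1171 characters left out ...]
 10.3] [102 104  99]
-0.115 78 r 15.1 zmax 109.8 la [-22.8  10.2] [ 98 100  94]
-0.11 83 r 15.2 zmax 109.8 la [-24.5  11.1] [ 98 101  95]
-0.105 250 r 21.6 zmax 109.6 la [-50.2  34.5] [57 59 57]
-0.1 196 r 24.8 zmax 111.2 la [-51.4  34.5] [72 75 73]
-0.095 143 r 24.1 zmax 111.2 la [-45.8  35.5] [76 79 78]
-0.09 156 r 24.4 zmax 111.0 la [-45.5  36.3] [75 79 78]
-0.085 149 r 24.3 zmax 111.4 la [-44.8  36.9] [76 79 78]
-0.08 149 r 24.0 zmax 111.4 la [-45.9  35. ] [76 79 79]
-0.075 149 r 24.1 zmax 111.3 la [-45.3  36.1] [77 80 79]
-0.07 138 r 25.0 zmax 111.3 la [-43.2  35.5] [77 80 79]
-0.065 147 r 24.2 zmax 111.6 la [-43.5  35.2] [77 80 79]
-0.06 60 r 24.1 zmax 109.9 la [-36.8  36. ] [71 78 75]
```

View pics/stubzoom.png

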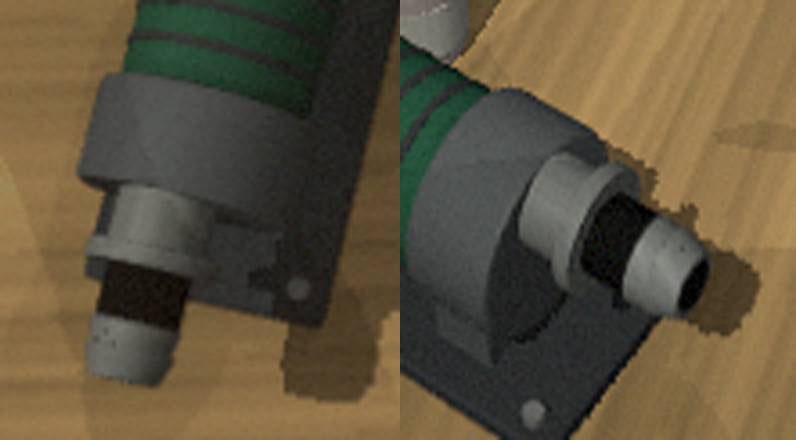

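The zoom shows, from the tip inwards, the steel nose and barbs, the black sleeve, the flange and the body collar, so the sections can be told apart. I fit a circle to each section to get the axis.

Run:
```python
from h import *
from scipy.optimize import least_squares
X={}
for n in("top","side"):
    c=dict(np.load(n+"0.npz")); P=cloud(c).reshape(-1,3)
    m=(P[:,0]>.45)&(P[:,0]<.85)&(P[:,1]>.04)&(P[:,1]<.22)&(P[:,2]>.08)&(P[:,2]<.16); X[n]=P[m]
def co(P,y,t): return (P[:,0]-.56)*np.cos(t)+(P[:,1]-y)*np.sin(t), -(P[:,0]-.56)*np.sin(t)+(P[:,1]-y)*np.cos(t)
t=-.235;y=.139
secs=[(-.042,-.034),(-.018,-.004),(.003,.009),(.014,.026),(.035,.075)]
for n in X:
    yy,tt,=y,t
    for it in range(4):
        C=[]
        a,l=co(X[n],yy,tt)
        for lo,hi in secs:
            m=(a>lo)&(a<hi); L,Z=l[m],X[n][m,2]
            med=np.median(L); 
            if m.sum()<20: continue
            k=abs(L-med)<.05
            s=least_squares(lambda p:np.hypot(L[k]-p[0],Z[k]-.09-p[2])-p[1],[med,.02,0.],loss="soft_l1",f_scale=.001)
            C.append([(lo+hi)/2,s.x[0],s.x[1],s.x[2],m.sum()])
        C=np.array(C); use=C[:4]; b=np.polyfit(use[:,0],use[:,1],1); tt+=np.arctan(b[0]); yy+=b[1]/np.cos(tt)
    print(n,"yaw",round(tt,4),"y at x=.56",round(yy,4)); print(np.round(C*1e3,1))
    a,l=co(X[n],yy,tt); h=np.hypot(l,X[n][:,2]-.09)
    for lo,hi in((.018,.0225),(.0225,.0275)): 
        q=a[(h>lo)&(h<hi)&(a<.03)]; print("r",lo,np.round(np.percentile(q,[1,5,25,50,95])*1e3,1))
    q=a[a>-.08]; print("tip",np.round(np.percentile(q,[.1,.5,1,2])*1e3,1))
    # base plate edges
# baseplate: dark region low z
c=dict(np.load("top0.npz"));P=cloud(c);im=c["color"].astype(int)
m=(P[...,2]<.03)&(P[...,2]>.004)&(im.max(2)<75)&(P[...,1]>.02)&(P[...,1]<.25)&(P[...,0]>.5)&(P[...,0]<.9)
q=P[m]; r=cv2.minAreaRect((q[:,:2]*1000).astype(np.float32)); print("plate",len(q),r,np.median(q[:,2]))
```

```text
top yaw -0.2387 y at x=.56 0.1431
[[-3.800e+01  1.000e-01  1.480e+01 -4.000e-01  2.300e+04]
 [-1.100e+01 -4.000e-01  1.700e+01  6.000e-01  1.990e+05]
 [ 6.000e+00  5.000e-01  1.880e+01 -1.400e+00  1.030e+05]
 [ 2.000e+01 -2.000e-01  1.980e+01  1.000e+00  1.990e+05]
 [ 5.500e+01 -1.000e-01  4.620e+01 -2.440e+01  1.288e+06]]
r 0.018 [-26.8 -24.5 -14.6  17.8  28.7]
r 0.0225 [ 8.3  8.5  9.8 12.  16.2]
tip [-35.4 -33.4 -31.1 -26.8]
side yaw -0.3427 y at x=.56 0.1439
[[-3.800e+01 -4.000e-01  9.200e+00  1.700e+00  8.900e+04]
 [-1.100e+01 -3.000e-01  1.720e+01 -1.400e+00  1.990e+05]
 [ 6.000e+00  3.100e+00  1.950e+01 -3.700e+00  1.400e+05]
 [ 2.000e+01 -1.700e+00  2.540e+01 -2.000e+00  1.540e+05]
 [ 5.500e+01  7.300e+00  4.530e+01 -2.520e+01  1.261e+06]]
r 0.018 [-22.7 -14.8   8.1  12.7  28.6]
r 0.0225 [ 7.3  7.9 10.5 13.6 28.1]
tip [-36.3 -35.4 -34.9 -33.2]
plate 2337 ((671.9498291015625, 96.51356506347656), (113.33950805664062, 252.74562072753906), 65.80203247070312) 0.012126787424517244
```

Run:
```python
from h import *
from scipy.optimize import least_squares
X={}
for n in("top","side"):
    c=dict(np.load(n+"0.npz")); P=cloud(c).reshape(-1,3)
    m=(P[:,0]>.45)&(P[:,0]<.85)&(P[:,1]>.04)&(P[:,1]<.22)&(P[:,2]>.075)&(P[:,2]<.16); X[n]=P[m]
secs=[(-.022,-.016,.0175),(-.012,.005,.017),(.010,.0135,.027),(.02,.028,.02),(.038,.075,None)]
for n in X:
    yy,tt=.143,-.235
    for it in range(5):
        C=[]
        a=(X[n][:,0]-.56)*np.cos(tt)+(X[n][:,1]-yy)*np.sin(tt); l=-(X[n][:,0]-.56)*np.sin(tt)+(X[n][:,1]-yy)*np.cos(tt)
        for lo,hi,r in secs:
            m=(a>lo)&(a<hi)&(abs(l)<(.05 if r is None else r+.003))
            L,Z=l[m],X[n][m,2]-.09
            if r: s=least_squares(lambda p:np.hypot(L-p[0],Z-p[2])-p[1],[0,r,0.],loss="soft_l1",f_scale=.0005,bounds=([-.02,r-.0025,-.004],[.02,r+.0025,.004]))
            else: s=least_squares(lambda p:np.hypot(L-p[0],Z-p[2])-p[1],[0,.045,-.02],loss="soft_l1",f_scale=.0005)
            C.append([(lo+hi)/2,*s.x,m.sum()/1e3])
        C=np.array(C); b=np.polyfit(C[:,0],C[:,1],1,w=[1,1,1,1,1]); tt+=np.arctan(b[0])*.7; yy+=b[1]/np.cos(tt)*.7
    print(n,"yaw",round(tt,4),"y at x=.56",round(yy,4)); print(np.round(C*1e3,1))
    h=np.hypot(l,X[n][:,2]-.09)
    for lo in np.arange(-.04,.014,.002):
        k=(a>=lo)&(a<lo+.002)&(abs(l)<.012); print(round(lo*1e3),np.round(np.median(h[k])*1e3,1) if k.sum() else "-",end="; ")
    print()
```

```text
top yaw -0.2348 y at x=.56 0.143
[[-1.900e+01 -2.000e-01  1.790e+01 -4.000e-01  9.000e+01]
 [-3.500e+00 -2.000e-01  1.620e+01  1.200e+00  2.330e+02]
 [ 1.180e+01  6.000e-01  2.720e+01 -3.000e-01  7.800e+01]
 [ 2.400e+01 -1.000e-01  1.950e+01  8.000e-01  1.300e+02]
 [ 5.650e+01 -2.000e-01  4.610e+01 -2.420e+01  1.278e+03]]
-40 -; -38 10.8; -36 14.6; -34 15.5; -32 15.5; -30 16.4; -28 17.4; -26 17.8; -24 18.2; -22 17.2; -20 18.2; -18 17.7; -16 18.5; -14 17.2; -12 17.2; -10 17.1; -8 17.3; -6 17.0; -4 17.1; -2 17.7; 0 17.5; 2 17.2; 4 16.9; 6 17.3; 8 26.2; 10 26.7; 12 27.1; 
side yaw -0.2325 y at x=.56 0.1444
[[-1.900e+01  0.000e+00  1.690e+01 -1.100e+00  7.800e+01]
 [-3.500e+00  0.000e+00  1.710e+01 -1.700e+00  2.380e+02]
 [ 1.180e+01  1.000e-01  2.450e+01 -1.400e+00  1.960e+02]
 [ 2.400e+01 -2.000e-01  2.030e+01 -1.400e+00  1.020e+02]
 [ 5.650e+01  1.000e-01  4.440e+01 -2.410e+01  1.249e+03]]
-40 -; -38 6.4; -36 9.5; -34 13.0; -32 13.2; -30 14.1; -28 14.8; -26 14.8; -24 16.5; -22 16.3; -20 15.3; -18 15.5; -16 16.1; -14 16.1; -12 16.3; -10 15.8; -8 15.8; -6 15.2; -4 15.6; -2 15.8; 0 15.7; 2 15.3; 4 15.5; 6 16.0; 8 16.4; 10 21.5; 12 25.7;
```

```bash
cat >> h.py <<'E'
def to(p,yaw=None,o=None):
    """delta in tool axes to TCP p with tool y at world yaw (rad), tool straight down"""
    o=o or get_obs(); R=Rn.from_quat(o["ee_rot"]); d=R.inv().apply(np.array(p)-o["position"])
    cur=np.arctan2(*R.as_matrix()[:2,1][::-1]); yaw=cur if yaw is None else yaw
    y=np.array([np.cos(yaw),np.sin(yaw),0]); z=np.array([0,0,-1.]); T=Rn.from_matrix(np.stack([np.cross(y,z),y,z],1))
    print("dpos",np.round(d,4),"turn",np.round((R.inv()*T).as_rotvec(),4),"curyaw",round(cur,4))
def st():
    o=get_obs(); print({k:np.round(o[k],3).tolist() for k in o if k not in("joint_velocities","tau")}); return o
E
python3 - <<'E'
from h import *
to([.50,.25,.25],.45); to([.549,-.1953,.2],.05)
E
```

```text
dpos [-0.398  -0.2322 -0.0081] turn [-1.10e-03  5.00e-04  8.06e-01] curyaw 1.256
dpos [-0.5825 -0.6403  0.0424] turn [-1.000e-03  8.000e-04  1.206e+00] curyaw 1.256
```

The rows are not in the units I measure in: shifts go in shares of 60 cm and turns go in shares of pi/2 rad. I convert before sending: -0.398 m / 0.6 = -0.6633, -0.232 m / 0.6 = -0.3867, 0.8 rad / 1.5708 = 0.5093.

Request:
move_arm --plan '[{"delta_pos": [-0.6633,-0.3867,-0.0133],"turn": [0,0,0.5093],"fingers": 0.3},{"delta_pos": [-0.6633,-0.3867,-0.0133],"turn": [0,0,0.5093],"fingers": 0.6},{"delta_pos": [-0.6633,-0.3867,-0.0133],"turn": [0,0,0.5093],"fingers": 0.6},{"delta_pos": [-0.6633,-0.3867,-0.0133],"turn": [0,0,0.5093],"fingers": 0.6},{"delta_pos": [-0.6633,-0.3867,-0.0133],"turn": [0,0,0.5093],"fingers": 0.6},{"delta_pos": [-0.6633,-0.3867,-0.0133],"turn": [0,0,0.5093],"fingers": 0.6},{"delta_pos": [-0.6633,-0.3867,-0.0133],"turn": [0,0,0.5093],"fingers": 0.6},{"delta_pos": [-0.6633,-0.3867,-0.0133],"turn": [0,0,0.5093],"fingers": 0.6},{"delta_pos": [-0.6633,-0.3867,-0.0133],"turn": [0,0,0.5093],"fingers": 0.6},{"delta_pos": [-0.6633,-0.3867,-0.0133],"turn": [0,0,0.5093],"fingers": 0.6},{"delta_pos": [-0.6633,-0.3867,-0.0133],"turn": [0,0,0.5093],"fingers": 0.6},{"delta_pos": [-0.6633,-0.3867,-0.0133],"turn": [0,0,0.5093],"fingers": 0.6}]' --force 80

```text
clock: 1.6
position: [0.4995, 0.2513, 0.2503]
ee_rot: [0.528, 0.849, 0.0, -0.0]
ft_force: [-0.2, -0.9, 0.4]
grip_width: 0.401
grasp_force: 0.0
```

Run:
```python
from h import *
st(); to([.549,-.1953,.2],.05)
```

```text
{'clock': 1.6, 'joint_pos': [-0.823, 0.18, 0.314, 1.644, -0.057, 1.327, -0.042], 'position': [0.5, 0.251, 0.25], 'ee_rot': [0.528, 0.849, 0.0, -0.0], 'ft_force': [-0.199, -0.893, 0.366], 'torque': [0.02, -0.029, -0.035], 'grasp_force': 0.0, 'grip_width': 0.401}
dpos [-0.4225 -0.1529  0.0502] turn [-1.000e-04 -3.000e-04  4.076e-01] curyaw 0.4576
```

Scaled: -0.4225 m / 0.6 = -0.7042, 0.05 m / 0.6 = 0.0833, 0.408 rad / 1.5708 = 0.2597.

Request:
move_arm --plan '[{"delta_pos": [-0.7042,-0.255,0.0333],"turn": [0,0,0.2597],"fingers": 0.6},{"delta_pos": [-0.7042,-0.255,0.0333],"turn": [0,0,0.2597],"fingers": 0.6},{"delta_pos": [-0.7042,-0.255,0.0333],"turn": [0,0,0.2597],"fingers": 0.6},{"delta_pos": [-0.7042,-0.255,0.0333],"turn": [0,0,0.2597],"fingers": 0.6},{"delta_pos": [-0.7042,-0.255,0.0333],"turn": [0,0,0.2597],"fingers": 0.6},{"delta_pos": [-0.7042,-0.255,0.0833],"turn": [0,0,0.2597],"fingers": 0.6},{"delta_pos": [-0.7042,-0.255,0.0833],"turn": [0,0,0.2597],"fingers": 0.6},{"delta_pos": [-0.7042,-0.255,0.0833],"turn": [0,0,0.2597],"fingers": 0.6},{"delta_pos": [-0.7042,-0.255,0.0833],"turn": [0,0,0.2597],"fingers": 0.6},{"delta_pos": [-0.7042,-0.255,0.0833],"turn": [0,0,0.2597],"fingers": 0.6},{"delta_pos": [-0.7042,-0.255,0.0833],"turn": [0,0,0.2597],"fingers": 0.6}]'

```text
clock: 2.98
position: [0.5494, -0.1943, 0.2007]
ee_rot: [0.689, 0.725, 0.001, -0.0]
ft_force: [0.5, 0.1, 0.3]
grip_width: 0.399
grasp_force: 0.0
```

Run:
```python
from h import *
st(); to([.549,-.1953,.104],.05)
c=camera("side"); save("side1",c["color"][80:320,280:520].repeat(2,0).repeat(2,1))
```

```text
{'clock': 2.975, 'joint_pos': [-0.286, 0.301, 0.665, 1.665, -0.196, 1.242, 0.472], 'position': [0.549, -0.194, 0.201], 'ee_rot': [0.689, 0.725, 0.001, -0.0], 'ft_force': [0.5, 0.132, 0.286], 'torque': [-0.022, -0.033, 0.039], 'grasp_force': 0.0, 'grip_width': 0.399}
dpos [-0.0011 -0.0005  0.0967] turn [ 0.0009 -0.0008  0.0008] curyaw 0.0508
```

View pics/side1.png

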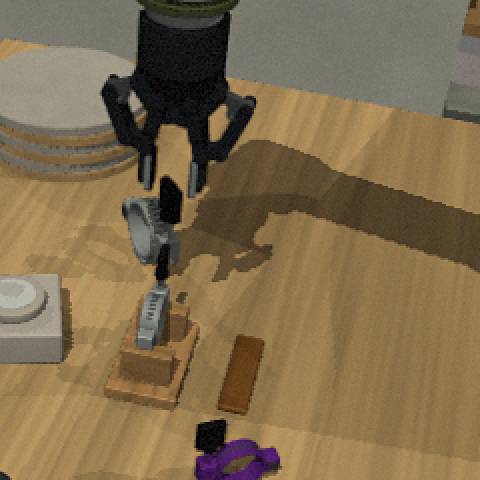

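The open jaws stand above the rack clamp's key, which is at (162,262) in the crop, and straddle it along x. I descend and grip.

Scaled: 0.0965 m / 0.6 = 0.1608, -0.001 m / 0.6 = -0.0017, -0.001 rad / 1.5708 = -0.0006.

Request:
move_arm --plan '[{"delta_pos": [-0.0017,-0.0008,0.0833],"turn": [0.0006,-0.0006,0],"fingers": 0.6},{"delta_pos": [-0.0017,-0.0008,0.1333],"turn": [0.0006,-0.0006,0],"fingers": 0.6},{"delta_pos": [-0.0017,-0.0008,0.1608],"turn": [0.0006,-0.0006,0],"fingers": 0.6},{"delta_pos": [-0.0017,-0.0008,0.1608],"turn": [0.0006,-0.0006,0],"fingers": 0.6},{"delta_pos": [-0.0017,-0.0008,0.1608],"turn": [0.0006,-0.0006,0],"fingers": 0.8},{"delta_pos": [-0.0017,-0.0008,0.1608],"turn": [0.0006,-0.0006,0],"fingers": 1.0},{"delta_pos": [-0.0017,-0.0008,0.1608],"turn": [0.0006,-0.0006,0],"fingers": 1.0},{"delta_pos": [-0.0017,-0.0008,0.1608],"turn": [0.0006,-0.0006,0],"fingers": 1.0},{"delta_pos": [-0.0017,-0.0008,0.1608],"turn": [0.0006,-0.0006,0],"fingers": 1.0}]' --force 80

```text
clock: 4.15
position: [0.5492, -0.1976, 0.1052]
ee_rot: [0.69, 0.724, 0.0, 0.001]
ft_force: [-1.3, -0.9, 7.1]
grip_width: 0.079
grasp_force: 80.8
```

Run:
```python
from h import *
st()
```

```text
{'clock': 4.15, 'joint_pos': [-0.247, 0.405, 0.632, 1.762, -0.269, 1.061, 0.527], 'position': [0.549, -0.198, 0.105], 'ee_rot': [0.69, 0.724, 0.0, 0.001], 'ft_force': [-1.252, -0.918, 7.051], 'torque': [0.029, 0.293, 0.037], 'grasp_force': 80.784, 'grip_width': 0.079}
```

Scaled: -0.09 m / 0.6 = -0.15, -0.06 m / 0.6 = -0.1.

Request:
move_arm --plan '[{"delta_pos": [0,0,-0.0167],"turn": [0,0,0],"fingers": 1.0},{"delta_pos": [0,0,-0.05],"turn": [0,0,0],"fingers": 1.0},{"delta_pos": [0,0,-0.1],"turn": [0,0,0],"fingers": 1.0},{"delta_pos": [0,0,-0.15],"turn": [0,0,0],"fingers": 1.0},{"delta_pos": [0,0,-0.15],"turn": [0,0,0],"fingers": 1.0},{"delta_pos": [0,0,-0.15],"turn": [0,0,0],"fingers": 1.0}]'

```text
clock: 4.9
position: [0.5482, -0.197, 0.1937]
ee_rot: [0.69, 0.724, -0.001, -0.0]
ft_force: [0.3, 0.2, -3.2]
grip_width: 0.078
grasp_force: 79.5
```

Run:
```python
from h import *
o=st()
for n in("side","top"):
    c=camera(n); np.savez(n+"2.npz",**c); P=cloud(c); q=c["color"].astype(int)
    m=(abs(P[...,0]-.549)<.03)&(P[...,1]>-.25)&(P[...,1]<-.11)&(P[...,2]>.10)&(P[...,2]<.20)&(np.ptp(q,axis=2)<25)
    K=P[m]; print(n,m.sum(),np.round(K.min(0),4),np.round(K.max(0),4))
    b=K[(K[:,1]>-.185)]; b=b[b[:,2]<.185]
    print(np.round(np.percentile(b,[1,50,99],axis=0),4).tolist())
    w,v=np.linalg.eigh(np.cov(b[:,:2].T)); print(v[:,1])
s=np.load("side2.npz")["color"]; t=np.load("top2.npz")["color"]
z=lambda a,f:cv2.resize(a,None,fx=f,fy=f,interpolation=cv2.INTER_CUBIC)
save("lift",np.hstack([z(s[90:240,290:440],2.6),z(t[190:340,310:460],2.6)]))
```

```text
{'clock': 4.9, 'joint_pos': [-0.284, 0.309, 0.668, 1.673, -0.2, 1.23, 0.477], 'position': [0.548, -0.197, 0.194], 'ee_rot': [0.69, 0.724, -0.001, -0.0], 'ft_force': [0.281, 0.154, -3.22], 'torque': [-0.029, 0.034, 0.013], 'grasp_force': 79.463, 'grip_width': 0.078}
side 551 [ 0.5309 -0.2     0.1193] [ 0.5638 -0.1249  0.1999]
[[0.5358, -0.1847, 0.123], [0.5427, -0.1482, 0.1546], [0.5538, -0.1252, 0.183]]
[0.04125966 0.99914846]
top 621 [ 0.5343 -0.198   0.1265] [ 0.5536 -0.1274  0.1996]
[[0.5346, -0.1839, 0.1275], [0.5429, -0.1563, 0.1655], [0.5528, -0.1277, 0.173]]
[-0.0277624   0.99961455]
```

View pics/lift.png

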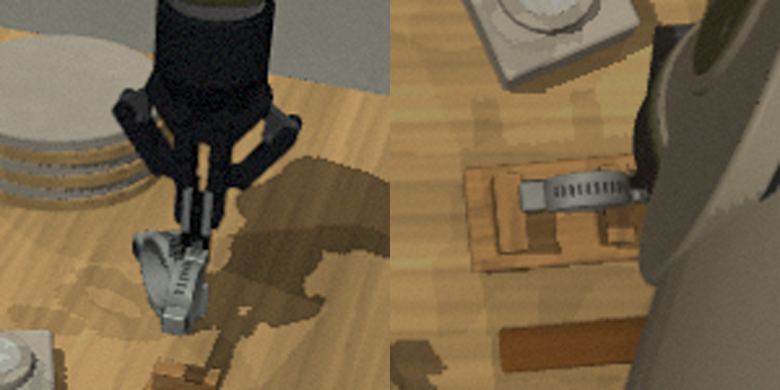

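The clamp is held level by its key; the lug end is at about (178,325) in the left crop and no slip is visible. I carry it to in front of the stub.

Run:
```python
from h import *
to([.4874,.1278,.2],-.234)
```

```text
dpos [ 0.3272 -0.0449 -0.0071] turn [-0.0024  0.0009  0.282 ] curyaw 0.048
```

Scaled: 0.327 m / 0.6 = 0.545, 0.12 m / 0.6 = 0.2, 0.282 rad / 1.5708 = 0.1795.

Request:
move_arm --plan '[{"delta_pos": [0.0667,-0.0083,-0.0117],"turn": [0,0,0.0255],"fingers": 1.0},{"delta_pos": [0.1333,-0.0167,-0.0117],"turn": [0,0,0.0509],"fingers": 1.0},{"delta_pos": [0.2,-0.0267,-0.0117],"turn": [0,0,0.0764],"fingers": 1.0},{"delta_pos": [0.2667,-0.0367,-0.0117],"turn": [0,0,0.1019],"fingers": 1.0},{"delta_pos": [0.3333,-0.045,-0.0117],"turn": [0,0,0.1273],"fingers": 1.0},{"delta_pos": [0.4,-0.055,-0.0117],"turn": [0,0,0.1528],"fingers": 1.0},{"delta_pos": [0.4667,-0.065,-0.0117],"turn": [0,0,0.1719],"fingers": 1.0},{"delta_pos": [0.5167,-0.0717,-0.0117],"turn": [-0.0013,0.0006,0.1795],"fingers": 1.0},{"delta_pos": [0.545,-0.075,-0.0117],"turn": [-0.0013,0.0006,0.1795],"fingers": 1.0},{"delta_pos": [0.545,-0.075,-0.0117],"turn": [-0.0013,0.0006,0.1795],"fingers": 1.0},{"delta_pos": [0.545,-0.075,-0.0117],"turn": [-0.0013,0.0006,0.1795],"fingers": 1.0}]'

```text
clock: 6.38
position: [0.4881, 0.1258, 0.2003]
ee_rot: [0.785, 0.619, 0.0, 0.001]
ft_force: [0.5, -0.7, -1.4]
grip_width: 0.076
grasp_force: 79.3
```

Run:
```python
from h import *
st(); to([.4874,.1278,.134],-.234)
```

```text
{'clock': 6.375, 'joint_pos': [-0.791, 0.087, 0.475, 1.856, -0.041, 1.208, -0.538], 'position': [0.488, 0.126, 0.2], 'ee_rot': [0.785, 0.619, 0.0, 0.001], 'ft_force': [0.503, -0.715, -1.386], 'torque': [-0.136, 0.015, -0.022], 'grasp_force': 79.277, 'grip_width': 0.076}
dpos [ 0.0019 -0.0012  0.0663] turn [ 0.0011  0.0006 -0.0017] curyaw -0.2357
```

Scaled: 0.066 m / 0.6 = 0.11, -0.001 m / 0.6 = -0.0017.

Request:
move_arm --plan '[{"delta_pos": [0.0033,-0.0017,0.05],"turn": [0,0,0],"fingers": 1.0},{"delta_pos": [0.0033,-0.0017,0.0917],"turn": [0,0,0],"fingers": 1.0},{"delta_pos": [0.0033,-0.0017,0.11],"turn": [0,0,0],"fingers": 1.0},{"delta_pos": [0.0033,-0.0017,0.11],"turn": [0,0,0],"fingers": 1.0},{"delta_pos": [0.0033,-0.0017,0.11],"turn": [0,0,0],"fingers": 1.0}]'

```text
clock: 7.0
position: [0.488, 0.1294, 0.1355]
ee_rot: [0.785, 0.62, 0.001, 0.001]
ft_force: [-0.0, 0.2, -1.9]
grip_width: 0.08
grasp_force: 79.4
```

Run:
```python
from h import *
o=st(); d=np.array([.9727,-.2319]); nn=np.array([.2319,.9727]); m0=np.array([.524,.1519])
ims=[]
for n in("side","top"):
    c=camera(n); np.savez(n+"3.npz",**c); P=cloud(c); q=c["color"].astype(int)
    a=(P[...,:2]-m0)@d; l=(P[...,:2]-m0)@nn
    m=(a>-.06)&(a<-.008)&(l>-.02)&(l<.05)&(P[...,2]>.05)&(P[...,2]<.125)
    v,u=np.where(m); print(n,m.sum(),u.min(),u.max(),v.min(),v.max())
    A,L,Z=a[m],l[m],P[m][:,2]
    print("a",np.round(np.percentile(A,[1,50,99]),4),"l",np.round(np.percentile(L,[1,99]),4),"z",np.round(np.percentile(Z,[1,99]),4))
    for lo in np.arange(-.02,.045,.006):
        k=(L>=lo)&(L<lo+.006)&(Z>.085)
        if k.sum()>8: print(round(lo*1e3),k.sum(),"a",np.round(np.percentile(A[k],[3,97])*1e3,1),"z",np.round(np.percentile(Z[k],[2,97])*1e3,1))
    im=c["color"]; b=(230,270,380,390) if n=="side" else (150,200,300,320)
    ims.append(cv2.resize(im[b[1]:b[3],b[0]:b[2]],None,fx=2.6,fy=4,interpolation=cv2.INTER_CUBIC) if 0 else cv2.resize(im[b[1]:b[3],b[0]:b[2]],None,fx=2.66,fy=2.66,interpolation=cv2.INTER_CUBIC))
save("pre",np.hstack(ims))
```

```text
{'clock': 7.0, 'joint_pos': [-0.781, 0.16, 0.47, 1.93, -0.082, 1.068, -0.51], 'position': [0.488, 0.129, 0.135], 'ee_rot': [0.785, 0.62, 0.001, 0.001], 'ft_force': [-0.035, 0.219, -1.94], 'torque': [-0.042, 0.035, 0.038], 'grasp_force': 79.387, 'grip_width': 0.08}
side 765 311 342 343 390
a [-0.0396 -0.0329 -0.0218] l [-0.0188  0.0406] z [0.0647 0.1223]
-20 42 a [-39.5 -26.8] z [ 85.2 124. ]
-14 27 a [-39.7 -23. ] z [102.  110.1]
-8 31 a [-39.3 -23. ] z [107.7 112.9]
-2 41 a [-38.6 -22.1] z [109.3 113.1]
4 46 a [-38.7 -22.4] z [109.  113.4]
10 54 a [-39.2 -22.1] z [107.3 112.5]
16 80 a [-39.1 -21.7] z [ 99.7 109.8]
22 80 a [-39.4 -22. ] z [ 88.7 102.2]
28 51 a [-39.2 -23.2] z [85.4 96.5]
34 73 a [-38.7 -22.7] z [86.  97.1]
40 15 a [-35.6 -23.5] z [85.8 95. ]Traceback (most recent call last):
  File "<stdin>", line 8, in <module>
    return umr_minimum(a, axis, None, out, keepdims, initial, where)
ValueError: zero-size array to reduction operation minimum which has no identity
```

Run:
```python
from h import *
from scipy.optimize import least_squares
d=np.array([.9727,-.2319]); nn=np.array([.2319,.9727]); m0=np.array([.524,.1519])
c=dict(np.load("side3.npz")); P=cloud(c)
a=(P[...,:2]-m0)@d; l=(P[...,:2]-m0)@nn; Z=P[...,2]-.09
def fit(m,r,t):
    A,L,z=a[m],l[m],Z[m]
    s=least_squares(lambda p:np.hypot(L-p[0]-p[2]*(A-A.mean()),z-p[1]-p[3]*(A-A.mean()))-r,[0.,0,0,0],loss="soft_l1",f_scale=.0005)
    print(t,len(A),"centre l,z mm",np.round(s.x[:2]*1e3,2),"slopes",np.round(s.x[2:],3),"rms",np.round(np.sqrt(np.mean(s.fun**2))*1e3,2))
fit((a>-.040)&(a<-.021)&(l>-.013)&(l<.021)&(Z>.012)&(Z<.03),.0235,"band")
fit((a>.024)&(a<.043)&(l>-.012)&(l<.018)&(Z>.003)&(Z<.03),.017,"neck")
fit((a>.015)&(a<.022)&(l>-.012)&(l<.018)&(Z>.003)&(Z<.03),.018,"barb")
fit((a>.047)&(a<.051)&(l>-.02)&(l<.026)&(Z>.003)&(Z<.035),.027,"flange")
for zl in(-.03,-.02,-.01,0,.01,.015,.02):
    k=(a>-.045)&(a<-.015)&(l>-.015)&(l<.026)&(Z>zl)&(Z<zl+.005)
    if k.sum()>5: print(zl,k.sum(),np.round(np.percentile(a[k],[3,97])*1e3,1))
im=c["color"]; save("pre",cv2.resize(im[260:400,240:400],None,fx=4,fy=4,interpolation=cv2.INTER_CUBIC))
```

```text
band 255 centre l,z mm [ 3.49 -1.56] slopes [-0.038  0.005] rms 1.07
neck 221 centre l,z mm [ 1.13 -1.21] slopes [ 0.031 -0.038] rms 1.11
barb 81 centre l,z mm [ 1.   -2.78] slopes [-0.069  0.129] rms 1.22
flange 135 centre l,z mm [ 1.04 -4.65] slopes [0.2   2.211] rms 3.2
-0.03 9 [-39.  -37.1]
-0.02 75 [-39.4 -26.7]
0 14 [-39.  -22.5]
0.01 57 [-39.7 -21.8]
0.015 115 [-39.3 -21.8]
0.02 128 [-39.  -22.9]
```

View pics/pre.png

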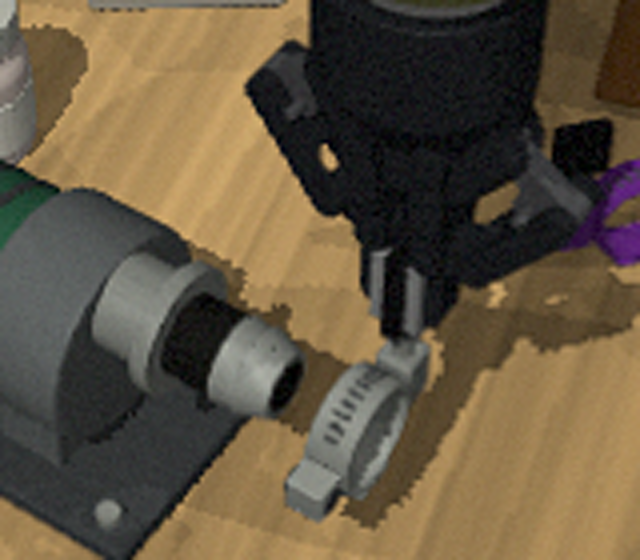

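The band faces the stub mouth squarely in the crop, band at (355,430) and mouth at (285,380). The fit puts it 2.4 mm too far along +n. I correct that, lower it by 1 mm and approach.

Scaled: 0.018 m / 0.6 = 0.03, -0.0024 m / 0.6 = -0.004.

Request:
move_arm --plan '[{"delta_pos": [-0.004,0.005,0.0017],"turn": [0,0,0],"fingers": 1.0},{"delta_pos": [-0.004,0.0167,0.0017],"turn": [0,0,0],"fingers": 1.0},{"delta_pos": [-0.004,0.03,0.0017],"turn": [0,0,0],"fingers": 1.0},{"delta_pos": [-0.004,0.03,0.0017],"turn": [0,0,0],"fingers": 1.0},{"delta_pos": [-0.004,0.03,0.0017],"turn": [0,0,0],"fingers": 1.0},{"delta_pos": [-0.004,0.03,0.0017],"turn": [0,0,0],"fingers": 1.0}]'

```text
clock: 7.85
position: [0.5041, 0.1231, 0.1335]
ee_rot: [0.785, 0.62, 0.0, 0.0]
ft_force: [0.2, 0.3, -2.3]
grip_width: 0.077
grasp_force: 79.3
```

```bash
cat > fitb.py <<'E'
from h import *
from scipy.optimize import least_squares
d=np.array([.9727,-.2319]); nn=np.array([.2319,.9727]); m0=np.array([.524,.1519])
def fitband(ac):
    o=st(); print("tcp a,l,z",np.round([(o["position"][:2]-m0)@d,(o["position"][:2]-m0)@nn,o["position"][2]],4))
    c=camera("side"); P=cloud(c); a=(P[...,:2]-m0)@d; l=(P[...,:2]-m0)@nn; Z=P[...,2]-.09
    m=(a>ac-.0085)&(a<ac+.0085)&(l>-.014)&(l<.018)&(Z>.0125)&(Z<.03)&(np.ptp(c["color"].astype(int),axis=2)<30)&(np.hypot(l-.001,Z+.0015)>.0195)
    A,L,z=a[m],l[m],Z[m]
    s=least_squares(lambda p:np.hypot(L-p[0],z-p[1])-.0235,[0.,0],loss="soft_l1",f_scale=.0005)
    print("band",len(A),"a",np.round(np.percentile(A,[1,50,99])*1e3,1),"l,z mm",np.round(s.x*1e3,2))
    return c
E
python3 - <<'E'
from fitb import *
fitband(-.013)
E
```

```text
{'clock': 7.85, 'joint_pos': [-0.758, 0.198, 0.479, 1.896, -0.103, 1.071, -0.471], 'position': [0.504, 0.123, 0.133], 'ee_rot': [0.785, 0.62, 0.0, 0.0], 'ft_force': [0.179, 0.329, -2.328], 'torque': [-0.106, 0.01, -0.019], 'grasp_force': 79.294, 'grip_width': 0.077}
tcp a,l,z [-0.0126 -0.0326  0.1335]
band 204 a [-21.4 -13.4  -4.8] l,z mm [ 0.97 -3.55]
```

Scaled: 0.018 m / 0.6 = 0.03, 0.016 m / 0.6 = 0.0267.

Request:
move_arm --plan '[{"delta_pos": [0,0.0067,-0.0012],"turn": [0,0,0],"fingers": 1.0},{"delta_pos": [0,0.0133,-0.0012],"turn": [0,0,0],"fingers": 1.0},{"delta_pos": [0,0.02,-0.0012],"turn": [0,0,0],"fingers": 1.0},{"delta_pos": [0,0.0267,-0.0012],"turn": [0,0,0],"fingers": 1.0},{"delta_pos": [0,0.03,-0.0012],"turn": [0,0,0],"fingers": 1.0},{"delta_pos": [0,0.03,-0.0012],"turn": [0,0,0],"fingers": 1.0},{"delta_pos": [0,0.03,-0.0012],"turn": [0,0,0],"fingers": 1.0}]'

```text
clock: 8.78
position: [0.5217, 0.1188, 0.1342]
ee_rot: [0.785, 0.62, 0.0, 0.0]
ft_force: [-0.4, 0.2, -1.8]
grip_width: 0.073
grasp_force: 79.4
```

Run:
```python
from fitb import *
fitband(.005)
```

```text
{'clock': 8.775, 'joint_pos': [-0.736, 0.235, 0.485, 1.856, -0.123, 1.08, -0.439], 'position': [0.522, 0.119, 0.134], 'ee_rot': [0.785, 0.62, 0.0, 0.0], 'ft_force': [-0.419, 0.246, -1.801], 'torque': [-0.07, 0.055, 0.037], 'grasp_force': 79.401, 'grip_width': 0.073}
tcp a,l,z [ 0.0055 -0.0327  0.1342]
band 208 a [-3.2  4.6 13.2] l,z mm [ 0.78 -2.77]
```

Scaled: 0.012 m / 0.6 = 0.02, 0.009 m / 0.6 = 0.015.

Request:
move_arm --plan '[{"delta_pos": [0.0005,0.005,0],"turn": [0,0,0],"fingers": 1.0},{"delta_pos": [0.0005,0.01,0],"turn": [0,0,0],"fingers": 1.0},{"delta_pos": [0.0005,0.015,0],"turn": [0,0,0],"fingers": 1.0},{"delta_pos": [0.0005,0.02,0],"turn": [0,0,0],"fingers": 1.0},{"delta_pos": [0.0005,0.02,0],"turn": [0,0,0],"fingers": 1.0},{"delta_pos": [0.0005,0.02,0],"turn": [0,0,0],"fingers": 1.0}]'

```text
clock: 9.57
position: [0.5335, 0.1163, 0.1342]
ee_rot: [0.785, 0.62, 0.0, 0.0]
ft_force: [-0.0, 0.2, -2.5]
grip_width: 0.076
grasp_force: 79.4
```

Run:
```python
from fitb import *
fitband(.017)
```

```text
{'clock': 9.575, 'joint_pos': [-0.721, 0.26, 0.487, 1.828, -0.136, 1.085, -0.418], 'position': [0.534, 0.116, 0.134], 'ee_rot': [0.785, 0.62, 0.0, 0.0], 'ft_force': [-0.012, 0.228, -2.476], 'torque': [-0.078, 0.063, -0.035], 'grasp_force': 79.404, 'grip_width': 0.076}
tcp a,l,z [ 0.0175 -0.0324  0.1342]
band 198 a [ 8.8 16.8 25.1] l,z mm [ 0.68 -2.52]
```

Scaled: 0.014 m / 0.6 = 0.0233, 0.012 m / 0.6 = 0.02.

Request:
move_arm --plan '[{"delta_pos": [0.0005,0.005,0],"turn": [0,0,0],"fingers": 1.0},{"delta_pos": [0.0005,0.01,0],"turn": [0,0,0],"fingers": 1.0},{"delta_pos": [0.0005,0.015,0],"turn": [0,0,0],"fingers": 1.0},{"delta_pos": [0.0005,0.02,0],"turn": [0,0,0],"fingers": 1.0},{"delta_pos": [0.0005,0.0233,0],"turn": [0,0,0],"fingers": 1.0},{"delta_pos": [0.0005,0.0233,0],"turn": [0,0,0],"fingers": 1.0},{"delta_pos": [0.0005,0.0233,0],"turn": [0,0,0],"fingers": 1.0}]'

```text
clock: 10.5
position: [0.5472, 0.1134, 0.1343]
ee_rot: [0.785, 0.62, 0.0, 0.0]
ft_force: [0.3, 0.5, -2.4]
grip_width: 0.078
grasp_force: 79.4
```

Run:
```python
from fitb import *
fitband(.031)
```

```text
{'clock': 10.5, 'joint_pos': [-0.704, 0.29, 0.489, 1.795, -0.151, 1.093, -0.396], 'position': [0.547, 0.113, 0.134], 'ee_rot': [0.785, 0.62, 0.0, 0.0], 'ft_force': [0.334, 0.511, -2.36], 'torque': [-0.092, -0.037, -0.053], 'grasp_force': 79.386, 'grip_width': 0.078}
tcp a,l,z [ 0.0315 -0.0321  0.1343]
band 193 a [22.8 30.8 39.3] l,z mm [ 0.98 -2.57]
```

Scaled: 0.0035 m / 0.6 = 0.0058, 0.003 m / 0.6 = 0.005.

Request:
move_arm --plan '[{"delta_pos": [0,0.0017,0],"turn": [0,0,0],"fingers": 1.0},{"delta_pos": [0,0.0033,0],"turn": [0,0,0],"fingers": 1.0},{"delta_pos": [0,0.005,0],"turn": [0,0,0],"fingers": 1.0},{"delta_pos": [0,0.0058,0],"turn": [0,0,0],"fingers": 1.0},{"delta_pos": [0,0.0058,0],"turn": [0,0,0],"fingers": 1.0}]'

```text
clock: 11.18
position: [0.5507, 0.1125, 0.1343]
ee_rot: [0.785, 0.62, 0.0, 0.0]
ft_force: [-0.7, 0.6, -1.5]
grip_width: 0.079
grasp_force: 79.4
```

Scaled: 0.001 m / 0.6 = 0.0017, 0.0006 m / 0.6 = 0.001.

Request:
move_arm --plan '[{"delta_pos": [0,0.0005,0],"turn": [0,0,0],"fingers": 1.0},{"delta_pos": [0,0.001,0],"turn": [0,0,0],"fingers": 1.0},{"delta_pos": [0,0.0017,0],"turn": [0,0,0],"fingers": 1.0},{"delta_pos": [0,0.0017,0],"turn": [0,0,0],"fingers": 1.0}]'

```text
clock: 11.68
position: [0.5517, 0.1123, 0.1343]
ee_rot: [0.785, 0.62, 0.0, 0.0]
ft_force: [0.0, 0.3, -2.5]
grip_width: 0.074
grasp_force: 79.4
```

Scaled: 0.001 m / 0.6 = 0.0017, 0.0006 m / 0.6 = 0.001.

Request:
move_arm --plan '[{"delta_pos": [0,0.0005,0],"turn": [0,0,0],"fingers": 1.0},{"delta_pos": [0,0.001,0],"turn": [0,0,0],"fingers": 1.0},{"delta_pos": [0,0.0017,0],"turn": [0,0,0],"fingers": 1.0},{"delta_pos": [0,0.0017,0],"turn": [0,0,0],"fingers": 1.0}]'

```text
clock: 12.18
position: [0.5526, 0.1121, 0.1343]
ee_rot: [0.785, 0.62, 0.0, 0.0]
ft_force: [0.1, 0.3, -2.3]
grip_width: 0.073
grasp_force: 79.4
```

Run:
```python
from fitb import *
c=fitband(.037); save("seat",cv2.resize(c["color"][250:380,240:370],None,fx=4,fy=4,interpolation=cv2.INTER_CUBIC))
```

```text
{'clock': 12.175, 'joint_pos': [-0.697, 0.301, 0.49, 1.782, -0.157, 1.096, -0.387], 'position': [0.553, 0.112, 0.134], 'ee_rot': [0.785, 0.62, 0.0, 0.0], 'ft_force': [0.063, 0.254, -2.295], 'torque': [-0.085, -0.026, 0.044], 'grasp_force': 79.385, 'grip_width': 0.073}
tcp a,l,z [ 0.0371 -0.0321  0.1343]
band 193 a [28.7 36.6 44.9] l,z mm [ 1.17 -2.57]
```

View pics/seat.png

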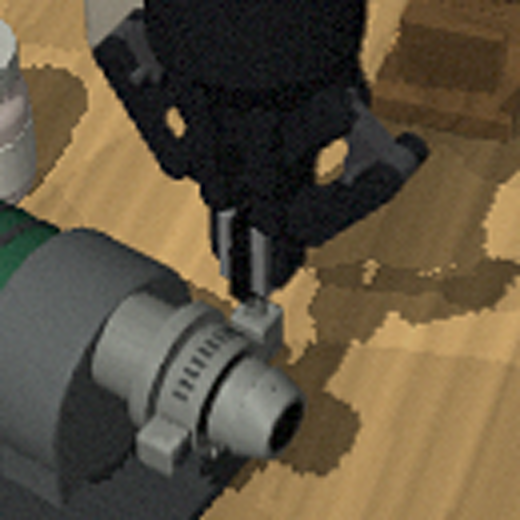

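The band is on the neck close to the flange in the crop, band at (205,370) and flange at (165,355), with no contact force yet. I creep on.

Scaled: 0.0008 m / 0.6 = 0.0013, 0.0006 m / 0.6 = 0.001.

Request:
move_arm --plan '[{"delta_pos": [0,0.0005,0],"turn": [0,0,0],"fingers": 1.0},{"delta_pos": [0,0.001,0],"turn": [0,0,0],"fingers": 1.0},{"delta_pos": [0,0.0013,0],"turn": [0,0,0],"fingers": 1.0},{"delta_pos": [0,0.0013,0],"turn": [0,0,0],"fingers": 1.0}]'

```text
clock: 12.72
position: [0.5534, 0.1119, 0.1343]
ee_rot: [0.785, 0.62, 0.0, 0.0]
ft_force: [0.2, 0.1, -1.7]
grip_width: 0.076
grasp_force: 79.4
```

Scaled: 0.0006 m / 0.6 = 0.001, 0.0003 m / 0.6 = 0.0005.

Request:
move_arm --plan '[{"delta_pos": [0,0.0005,0],"turn": [0,0,0],"fingers": 1.0},{"delta_pos": [0,0.001,0],"turn": [0,0,0],"fingers": 1.0},{"delta_pos": [0,0.001,0],"turn": [0,0,0],"fingers": 1.0}]'

```text
clock: 13.1
position: [0.554, 0.1117, 0.1343]
ee_rot: [0.785, 0.62, 0.0, 0.0]
ft_force: [-0.3, 0.1, -2.2]
grip_width: 0.077
grasp_force: 79.4
```

Scaled: 0.0006 m / 0.6 = 0.001, 0.0003 m / 0.6 = 0.0005.

Request:
move_arm --plan '[{"delta_pos": [0,0.0005,0],"turn": [0,0,0],"fingers": 1.0},{"delta_pos": [0,0.001,0],"turn": [0,0,0],"fingers": 1.0},{"delta_pos": [0,0.001,0],"turn": [0,0,0],"fingers": 1.0}]'

```text
clock: 13.48
position: [0.5543, 0.1117, 0.1342]
ee_rot: [0.785, 0.62, 0.0, 0.0]
ft_force: [-2.0, 0.1, -1.5]
grip_width: 0.078
grasp_force: 79.5
```

Request:
move_arm --plan '[{"delta_pos": [0,0.0005,0],"turn": [0,0,0],"fingers": 1.0},{"delta_pos": [0,0.001,0],"turn": [0,0,0],"fingers": 1.0},{"delta_pos": [0,0.001,0],"turn": [0,0,0],"fingers": 1.0}]'

```text
clock: 13.85
position: [0.5546, 0.1117, 0.1341]
ee_rot: [0.785, 0.62, -0.0, -0.0]
ft_force: [-5.2, 0.3, 0.6]
grip_width: 0.079
grasp_force: 79.6
```

Scaled: 0.002 m / 0.6 = 0.0033, 0.001 m / 0.6 = 0.0017.

Request:
move_arm --plan '[{"delta_pos": [0,0,0.0017],"turn": [0,0,0],"fingers": 1.0},{"delta_pos": [0,-0.0003,0.0033],"turn": [0,0,0],"fingers": 1.0},{"delta_pos": [0,-0.0003,0.0033],"turn": [0,0,0],"fingers": 1.0}]'

```text
clock: 14.22
position: [0.5545, 0.1117, 0.132]
ee_rot: [0.785, 0.62, 0.0, 0.0]
ft_force: [-4.5, 1.8, -1.7]
grip_width: 0.076
grasp_force: 79.5
```

Scaled: 0.0005 m / 0.6 = 0.0008.

Request:
move_arm --plan '[{"delta_pos": [0,0,0.0008],"turn": [0,0,0],"fingers": 0.85},{"delta_pos": [0,0,0.0008],"turn": [0,0,0],"fingers": 0.75},{"delta_pos": [0,0,0.0008],"turn": [0,0,0],"fingers": 0.7},{"delta_pos": [0,0,0.0008],"turn": [0,0,0],"fingers": 0.7},{"delta_pos": [0,0,0.0008],"turn": [0,0,0],"fingers": 0.7}]'

```text
clock: 14.85
position: [0.5551, 0.1115, 0.1319]
ee_rot: [0.785, 0.62, 0.0, 0.0]
ft_force: [-0.5, -0.1, -0.1]
grip_width: 0.301
grasp_force: 0.0
```

Run:
```python
from fitb import *
c=fitband(.0385); save("hang",cv2.resize(c["color"][250:380,240:370],None,fx=4,fy=4,interpolation=cv2.INTER_CUBIC)); np.savez("side4.npz",**c)
```

```text
{'clock': 14.85, 'joint_pos': [-0.693, 0.309, 0.49, 1.779, -0.161, 1.093, -0.382], 'position': [0.555, 0.111, 0.132], 'ee_rot': [0.785, 0.62, 0.0, 0.0], 'ft_force': [-0.512, -0.096, -0.094], 'torque': [-0.012, 0.023, -0.001], 'grasp_force': 0.0, 'grip_width': 0.301}
tcp a,l,z [ 0.0396 -0.0321  0.1319]
band 146 a [30.3 39.5 47. ] l,z mm [ 1.56 -4.74]
```

View pics/hang.png

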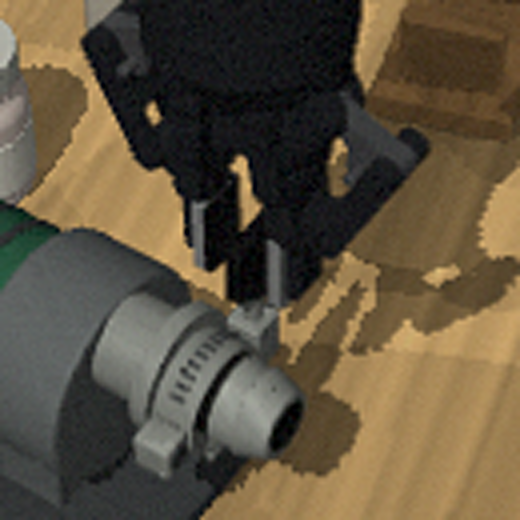

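The band hangs on the neck against the flange with its key up, about 3.4 mm below the axis by the fit, and it is let go. I recentre on the key's axis, regrip and start turning clockwise.

Request:
move_arm --plan '[{"delta_pos": [0.0022,-0.0007,-0.0017],"turn": [0,0,0],"fingers": 0.7},{"delta_pos": [0.0022,-0.0007,-0.0017],"turn": [0,0,0],"fingers": 0.8},{"delta_pos": [0.0022,-0.0007,-0.0017],"turn": [0,0,0],"fingers": 1.0},{"delta_pos": [0.0022,-0.0007,-0.0017],"turn": [0,0,0],"fingers": 1.0},{"delta_pos": [0.0022,-0.0007,-0.0017],"turn": [0,0,0],"fingers": 1.0}]' --force 80

```text
clock: 15.52
position: [0.5548, 0.113, 0.1329]
ee_rot: [0.785, 0.62, 0.0, 0.0]
ft_force: [-1.3, 0.1, 3.4]
grip_width: 0.071
grasp_force: 81.1
```

Run:
```python
from h import *
st()
```

```text
{'clock': 15.525, 'joint_pos': [-0.695, 0.308, 0.489, 1.777, -0.161, 1.095, -0.385], 'position': [0.555, 0.113, 0.133], 'ee_rot': [0.785, 0.62, 0.0, 0.0], 'ft_force': [-1.269, 0.139, 3.386], 'torque': [0.143, 0.388, 0.032], 'grasp_force': 81.102, 'grip_width': 0.071}
```

Scaled: 0.3 rad / 1.5708 = 0.191.

Request:
move_arm --plan '[{"delta_pos": [0,0,0],"turn": [0,0,0.0637],"fingers": 1.0},{"delta_pos": [0,0,0],"turn": [0,0,0.1273],"fingers": 1.0},{"delta_pos": [0,0,0],"turn": [0,0,0.191],"fingers": 1.0},{"delta_pos": [0,0,0],"turn": [0,0,0.191],"fingers": 1.0},{"delta_pos": [0,0,0],"turn": [0,0,0.191],"fingers": 1.0}]'

```text
clock: 16.15
position: [0.5547, 0.1131, 0.1328]
ee_rot: [0.868, 0.497, 0.0, 0.0]
ft_force: [-3.7, 1.2, 4.0]
grip_width: 0.074
grasp_force: 81.4
```

Run:
```python
from h import *
to([0,0,0],-.234,st())
```

```text
{'clock': 16.15, 'joint_pos': [-0.734, 0.314, 0.537, 1.779, -0.178, 1.096, -0.669], 'position': [0.555, 0.113, 0.133], 'ee_rot': [0.868, 0.497, 0.0, 0.0], 'ft_force': [-3.686, 1.179, 4.049], 'torque': [0.298, 0.875, 0.15], 'grasp_force': 81.398, 'grip_width': 0.074}
dpos [-0.3787 -0.421   0.1324] turn [ 0.0008 -0.0003 -0.2976] curyaw -0.5316
```

Scaled: 0.6 rad / 1.5708 = 0.382.

Request:
move_arm --plan '[{"delta_pos": [0,0,0],"turn": [0,0,0.0637],"fingers": 1.0},{"delta_pos": [0,0,0],"turn": [0,0,0.1273],"fingers": 1.0},{"delta_pos": [0,0,0],"turn": [0,0,0.191],"fingers": 1.0},{"delta_pos": [0,0,0],"turn": [0,0,0.2546],"fingers": 1.0},{"delta_pos": [0,0,0],"turn": [0,0,0.3183],"fingers": 1.0},{"delta_pos": [0,0,0],"turn": [0,0,0.382],"fingers": 1.0},{"delta_pos": [0,0,0],"turn": [0,0,0.382],"fingers": 1.0},{"delta_pos": [0,0,0],"turn": [0,0,0.382],"fingers": 1.0}]'

```text
clock: 17.15
position: [0.5547, 0.1131, 0.1328]
ee_rot: [0.976, 0.218, 0.0, 0.0]
ft_force: [-5.1, 1.3, 5.1]
grip_width: 0.08
grasp_force: 81.5
```

Run:
```python
from h import *
to([0,0,0],-.234,st())
```

```text
{'clock': 17.15, 'joint_pos': [-0.815, 0.329, 0.637, 1.783, -0.218, 1.099, -1.236], 'position': [0.555, 0.113, 0.133], 'ee_rot': [0.976, 0.218, 0.0, 0.0], 'ft_force': [-5.1, 1.329, 5.129], 'torque': [0.466, 1.056, 0.109], 'grasp_force': 81.498, 'grip_width': 0.08}
dpos [-0.5503 -0.1331  0.1324] turn [ 5.000e-04 -5.000e-04 -8.983e-01] curyaw -1.1323
```

Scaled: 0.1 rad / 1.5708 = 0.0637.

Request:
move_arm --plan '[{"delta_pos": [0,0,0],"turn": [0,0,0.0318],"fingers": 1.0},{"delta_pos": [0,0,0],"turn": [0,0,0.0637],"fingers": 1.0}]'

```text
clock: 17.4
position: [0.5545, 0.1132, 0.1327]
ee_rot: [0.986, 0.168, 0.0, -0.0]
ft_force: [-5.1, 1.6, 3.9]
grip_width: 0.072
grasp_force: 81.3
```

```bash
cat > tq.py <<'E'
from h import *
R=[get_obs()]
for i in range(5): camera("side"); R.append(get_obs())
T=np.array([o["torque"] for o in R]); F=np.array([o["ft_force"] for o in R])
o=R[-1]; y=Rn.from_quat(o["ee_rot"]).as_matrix()[:,1]
print("turned",round((-.234-np.arctan2(y[1],y[0]))%(2*np.pi),4),"Tz",np.round(T[:,2],3),"mean",np.round(T.mean(0),3),"F",np.round(F.mean(0),2),"pos",np.round(o["position"],4),"q7",round(o["joint_pos"][6],2),"t",o["clock"])
E
python3 tq.py
```

```text
turned 0.9985 Tz [0.266 0.267 0.179 0.106 0.102 0.202] mean [0.457 1.171 0.187] F [-5.03  1.37  4.63] pos [0.5546 0.1131 0.1328] q7 -1.33 t 17.65
```

Scaled: 0.05 rad / 1.5708 = 0.0318.

Request:
move_arm --plan '[{"delta_pos": [0,0,0],"turn": [0,0,0.0318],"fingers": 1.0},{"delta_pos": [0,0,0],"turn": [0,0,0.0637],"fingers": 1.0},{"delta_pos": [0,0,0],"turn": [0,0,0.0637],"fingers": 1.0}]'

```text
clock: 18.02
position: [0.5546, 0.1132, 0.1328]
ee_rot: [0.993, 0.119, 0.0, -0.0]
ft_force: [-5.1, 1.6, 5.1]
grip_width: 0.074
grasp_force: 81.3
```

```bash
python3 tq.py
```

```text
turned 1.0984 Tz [0.239 0.133 0.186 0.125 0.096 0.178] mean [0.453 1.129 0.16 ] F [-4.9   1.88  4.62] pos [0.5546 0.1132 0.1328] q7 -1.42 t 18.275
```

Scaled: 0.1 rad / 1.5708 = 0.0637.

Request:
move_arm --plan '[{"delta_pos": [0,0,0],"turn": [0,0,0.0318],"fingers": 1.0},{"delta_pos": [0,0,0],"turn": [0,0,0.0637],"fingers": 1.0},{"delta_pos": [0,0,0],"turn": [0,0,0.0637],"fingers": 1.0}]'

```text
clock: 18.65
position: [0.5546, 0.1132, 0.1327]
ee_rot: [0.998, 0.069, 0.0, -0.0]
ft_force: [-4.6, 1.1, 3.8]
grip_width: 0.074
grasp_force: 81.4
```

```bash
python3 tq.py
```

```text
turned 1.1984 Tz [0.157 0.138 0.182 0.137 0.13  0.18 ] mean [0.489 1.156 0.154] F [-4.95  1.35  3.66] pos [0.5546 0.1132 0.1327] q7 -1.52 t 18.9
```

Scaled: 0.1 rad / 1.5708 = 0.0637.

Request:
move_arm --plan '[{"delta_pos": [0,0,0],"turn": [0,0,0.0318],"fingers": 1.0},{"delta_pos": [0,0,0],"turn": [0,0,0.0637],"fingers": 1.0},{"delta_pos": [0,0,0],"turn": [0,0,0.0637],"fingers": 1.0}]'

```text
clock: 19.27
position: [0.5545, 0.1132, 0.1327]
ee_rot: [1.0, 0.019, 0.0, -0.0]
ft_force: [-5.4, 1.4, 4.0]
grip_width: 0.075
grasp_force: 81.4
```

```bash
python3 tq.py
```

```text
turned 1.2984 Tz [0.229 0.143 0.174 0.147 0.127 0.189] mean [0.51  1.132 0.168] F [-4.99  1.61  4.33] pos [0.5546 0.1132 0.1327] q7 -1.61 t 19.525
```

Scaled: 0.1 rad / 1.5708 = 0.0637.

Request:
move_arm --plan '[{"delta_pos": [0,0,0],"turn": [0,0,0.0318],"fingers": 1.0},{"delta_pos": [0,0,0],"turn": [0,0,0.0637],"fingers": 1.0},{"delta_pos": [0,0,0],"turn": [0,0,0.0637],"fingers": 1.0}]'

```text
clock: 19.9
position: [0.5545, 0.1132, 0.1327]
ee_rot: [1.0, -0.031, 0.0, -0.0]
ft_force: [-4.7, 2.6, 4.2]
grip_width: 0.078
grasp_force: 81.3
```

```bash
python3 tq.py
```

```text
turned 1.3984 Tz [0.178 0.161 0.122 0.137 0.157 0.146] mean [0.566 1.171 0.15 ] F [-4.8   2.16  4.29] pos [0.5545 0.1133 0.1327] q7 -1.7 t 20.15
```

Scaled: 0.1 rad / 1.5708 = 0.0637.

Request:
move_arm --plan '[{"delta_pos": [0,0,0],"turn": [0,0,0.0318],"fingers": 1.0},{"delta_pos": [0,0,0],"turn": [0,0,0.0637],"fingers": 1.0},{"delta_pos": [0,0,0],"turn": [0,0,0.0637],"fingers": 1.0}]'

```text
clock: 20.52
position: [0.5545, 0.1133, 0.1326]
ee_rot: [0.997, -0.081, 0.0, -0.0]
ft_force: [-5.2, 1.7, 2.2]
grip_width: 0.08
grasp_force: 81.2
```

```bash
python3 tq.py
```

```text
turned 1.4982 Tz [0.155 0.154 0.14  0.162 0.221 0.16 ] mean [0.599 1.151 0.165] F [-5.07  2.    3.15] pos [0.5545 0.1133 0.1326] q7 -1.8 t 20.775
```

Scaled: 0.1 rad / 1.5708 = 0.0637.

Request:
move_arm --plan '[{"delta_pos": [0,0,0],"turn": [0,0,0.0318],"fingers": 1.0},{"delta_pos": [0,0,0],"turn": [0,0,0.0637],"fingers": 1.0},{"delta_pos": [0,0,0],"turn": [0,0,0.0637],"fingers": 1.0}]'

```text
clock: 21.15
position: [0.5544, 0.1134, 0.1326]
ee_rot: [0.991, -0.131, 0.0, -0.0]
ft_force: [-4.2, 2.5, 3.7]
grip_width: 0.077
grasp_force: 81.2
```

```bash
python3 tq.py
```

```text
turned 1.5981 Tz [0.245 0.17  0.201 0.188 0.173 0.187] mean [0.625 1.124 0.194] F [-4.72  1.79  3.17] pos [0.5545 0.1133 0.1326] q7 -1.89 t 21.4
```

Scaled: 0.1 rad / 1.5708 = 0.0637.

Request:
move_arm --plan '[{"delta_pos": [0,0,0],"turn": [0,0,0.0318],"fingers": 1.0},{"delta_pos": [0,0,0],"turn": [0,0,0.0637],"fingers": 1.0},{"delta_pos": [0,0,0],"turn": [0,0,0.0637],"fingers": 1.0}]'

```text
clock: 21.78
position: [0.5544, 0.1134, 0.1325]
ee_rot: [0.984, -0.18, 0.0, -0.0]
ft_force: [-5.0, 1.7, 2.8]
grip_width: 0.074
grasp_force: 81.1
```

```bash
python3 tq.py
```

```text
turned 1.6981 Tz [0.234 0.278 0.265 0.241 0.261 0.222] mean [0.659 1.121 0.25 ] F [-4.57  2.17  2.57] pos [0.5545 0.1134 0.1325] q7 -1.98 t 22.025
```

Scaled: 0.08 rad / 1.5708 = 0.0509.

Request:
move_arm --plan '[{"delta_pos": [0,0,0],"turn": [0,0,0.0255],"fingers": 1.0},{"delta_pos": [0,0,0],"turn": [0,0,0.0509],"fingers": 1.0},{"delta_pos": [0,0,0],"turn": [0,0,0.0509],"fingers": 1.0}]'

```text
clock: 22.4
position: [0.5544, 0.1134, 0.1325]
ee_rot: [0.976, -0.219, 0.0, -0.0]
ft_force: [-4.5, 1.9, 2.7]
grip_width: 0.071
grasp_force: 81.1
```

```bash
python3 tq.py;python3 tq.py
```

```text
turned 1.778 Tz [0.278 0.282 0.267 0.273 0.276 0.318] mean [0.666 1.1   0.282] F [-4.67  1.97  2.56] pos [0.5544 0.1134 0.1325] q7 -2.05 t 22.65
turned 1.7779 Tz [0.318 0.26  0.334 0.296 0.294 0.326] mean [0.683 1.092 0.305] F [-4.5   2.27  2.24] pos [0.5544 0.1134 0.1325] q7 -2.05 t 22.9
```

Scaled: 0.07 rad / 1.5708 = 0.0446.

Request:
move_arm --plan '[{"delta_pos": [0,0,0],"turn": [0,0,0.0223],"fingers": 1.0},{"delta_pos": [0,0,0],"turn": [0,0,0.0446],"fingers": 1.0},{"delta_pos": [0,0,0],"turn": [0,0,0.0446],"fingers": 1.0}]'

```text
clock: 23.28
position: [0.5544, 0.1135, 0.1324]
ee_rot: [0.967, -0.253, -0.0, -0.0]
ft_force: [-4.7, 2.0, 2.0]
grip_width: 0.081
grasp_force: 81.0
```

```bash
python3 tq.py;python3 tq.py
```

```text
turned 1.8478 Tz [0.363 0.296 0.318 0.286 0.312 0.302] mean [0.67  1.075 0.313] F [-4.85  2.58  2.04] pos [0.5544 0.1134 0.1324] q7 -2.12 t 23.525
turned 1.8478 Tz [0.302 0.354 0.336 0.309 0.33  0.308] mean [0.682 1.071 0.323] F [-4.59  2.35  2.35] pos [0.5544 0.1135 0.1325] q7 -2.12 t 23.775
```

Scaled: -0.1 m / 0.6 = -0.1667, -0.06 m / 0.6 = -0.1.

Request:
move_arm --plan '[{"delta_pos": [0,0,0],"turn": [0,0,0],"fingers": 0.85},{"delta_pos": [0,0,0],"turn": [0,0,0],"fingers": 0.75},{"delta_pos": [0,0,0],"turn": [0,0,0],"fingers": 0.75},{"delta_pos": [0,0,-0.0167],"turn": [0,0,0],"fingers": 0.75},{"delta_pos": [0,0,-0.05],"turn": [0,0,0],"fingers": 0.75},{"delta_pos": [0,0,-0.1],"turn": [0,0,0],"fingers": 0.75},{"delta_pos": [0,0,-0.1667],"turn": [0,0,0],"fingers": 0.75},{"delta_pos": [0,0,-0.1667],"turn": [0,0,0],"fingers": 0.75},{"delta_pos": [0,0,-0.1667],"turn": [0,0,0],"fingers": 0.75}]'

```text
clock: 24.9
position: [0.5547, 0.113, 0.2333]
ee_rot: [0.967, -0.254, 0.001, -0.0]
ft_force: [-0.2, 0.9, -0.1]
grip_width: 0.25
grasp_force: 0.0
```

Run:
```python
from fitb import *
c=fitband(.0375); save("end",cv2.resize(c["color"][220:380,210:370],None,fx=3.5,fy=3.5,interpolation=cv2.INTER_CUBIC))
```

```text
{'clock': 24.9, 'joint_pos': [-1.006, 0.263, 0.863, 1.673, -0.207, 1.299, -2.188], 'position': [0.555, 0.113, 0.233], 'ee_rot': [0.967, -0.254, 0.001, -0.0], 'ft_force': [-0.171, 0.94, -0.117], 'torque': [0.004, -0.07, 0.021], 'grasp_force': 0.0, 'grip_width': 0.25}
tcp a,l,z [ 0.0389 -0.0308  0.2333]
band 116 a [29.3 37.7 45.7] l,z mm [ 1.47 -4.92]
```

View pics/end.png

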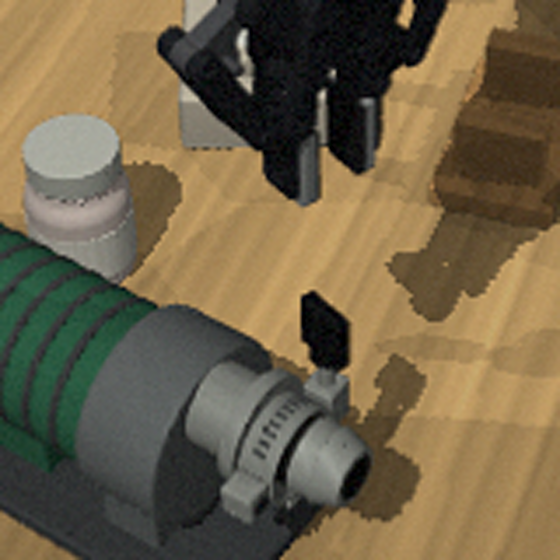

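The clamp sits against the flange, band at (270,420), with its key upright and turned at (325,330). The gripper is clear of it and the bystanders look undisturbed. I hand in.

```bash
python3 -c "
from workcell import hand_in; print(hand_in())"
```

```text
the job is handed in; nothing more can be done
None
```

I seated the clamp against the shoulder, turned its key about 1.85 rad clockwise until the screw stiffened (estimated 48–59 N from the torque rise, not measured directly), let go, and handed the job in at about 25 s; no verdict was returned.

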